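Lock the handled jar with the stop pin, unscrew its tight cap and hold it over the mouth

ROBOT

A 7-joint arm with a two-finger parallel gripper is mounted at the origin on the work surface. World frame = base frame: x ahead of the robot, y to its left, z up, the work surface at z = 0. Lengths are in m, angles in rad, forces in N, time in s.
With the tool pointing down it reaches from about 0.35 to 0.9 m from the base axis. Payload 8.1 kg.
Tool frame: the origin (TCP) lies midway between the tips of the shut fingers; the grasp point (between the pads) lies 19 mm behind it (arm.hold_point_z is the distance from the TCP to the grasp point, in m); z points along the fingers, y is the direction in which the jaws open and shut (so a half turn about z gives the same grasp; the last joint's range is limited). The gripper opens to 92 mm and grips with 3 to 60 N. Pads are 19 mm wide; open, the fingers measure 130 mm over their backs; the gripper's body (75 mm by 190 mm) begins 47 mm behind the grasp point.
Start: joints at [1.181, 0.434, 0.025, 1.573, -0.012, 1.134, -0.075], TCP at [0.177, -0.599, 0.227] pointing down, gripper open.
Joint ranges: [-2.62, 2.62], [-0.44, 2.09], [-1.27, 1.32], [0.08, 2.57], [-1.32, 4.46], [0.12, 2], [-2.74, 2.74]. Speed limits (rad/s): [2.22, 2.22, 3.01, 3.01, 3.14, 3.14, 3.14].

INTERFACE

Orientations are given as a rotation vector (axis times angle).
In Python, from cell import arm gives the robot as it stands.
- The arm moves only by the shell command python3 -m pendant 'ROWS' [FORCE]. ROWS is JSON, a list of rows, each a list of 3 entries, a list of its own where there are three numbers: the shift along the tool's x, y, z in m, then the turn, a rotation vector about the tool's x, y, z in degrees, then the finger opening in m, from 0 to 0.0918. A call has 1 to 10 rows; each row shifts and turns the commanded pose from where the row before left it, along the tool's axes as they then stand; what a row does not reach is not made up. A row lasts 1/8 s, in which the tool goes at most 62.5 mm and 10.7 degrees, less where a joint would pass 70% of its speed; a pose out of reach is approached as far as the arm can. A call with a gripper value outside its range is refused whole. The fingers move at their own pace and stop on an object; FORCE is the grip in N (left out, the last holds). Time passes only in rows, so rows that do not move let the fingers close. It gives the time, the measured TCP pose, the force and the opening at its end, in the units of the state.
- arm.observe(): the state, without advancing time (a new reading comes with each control period).
- arm.get_image(name): name is "side" or "top" or "wrist"; returns (picture, depth): 480x640x3 uint8, red, green, blue; 480x640 float32, m along the optical axis (not along the pixel's ray), 0 where there is no reading.
- arm.camera_params(name): a dict with "fovy" (degrees; the focal length in pixels is half the picture's height over the tangent of half this angle, whatever the lens; pixels are square), "cx", "cy" (the principal point, pixels), "k1" (the pictures are not rectified: a ray, as slopes to the right and down, at radius r is drawn at 1 + k1 r^2 times it, then the intrinsics apply), "rvec" (rotation vector, rad) and "tvec" (3), from world to camera coordinates, as OpenCV has them; the wrist camera has in their place "mount" (4x4, takes a point from camera to tool coordinates, whose origin is the TCP and whose axes are the flange's). Camera axes: x right, y down, z forward; pixel columns grow to the right and rows downward; lengths in m; the calibration is good to about 2 mm. A picture is of the moment at which its call begins: read the wrist's pose just before it. camera_params takes no time and is no camera call.
- arm.sign_off(): hands the job in, once; it reports no verdict.
Trained networks look in the newest picture that a camera, given by its name, has taken for a name from the list of things; names that differ only in an ending like _2 or _b are one class to them, and where a whole thing is asked for, a point or a joint stands for the part that bears it (a point fixed in the world has none). Each returns a list of dicts, best first, with "conf" (0 to 1); they miss things now and then, are a little off and sometimes report something else, mostly with a low value. They report only what shows in the picture. A call takes as long as a camera call. They do not tell look-alikes from the thing itself.
- arm.look_for(camera, label): "rect" ([centre column, centre row, width, height] in pixels, round what is visible of it).
- arm.masks_of(camera, label): "pixels" (480x640 bool, what is visible of it) and "rect" ([centre column, centre row, width, height] in pixels, round what is visible of it).
The state is a dict: "clock": time; "joints": joint angles; "dq": joint speeds; "joint_efforts": joint torques, N m; "position": TCP position; "ee_rot": TCP orientation; "force": force on the tool from outside, world axes, zero at the start; "ft_torque": the same for the moment, N m; "width": opening from 0.0 (shut) to 1.0 (fully open).
Only numpy, scipy, OpenCV 4.12 (cv2) and the standard library are available. Lean on these libraries where they do the work, as an engineer would, in place of code of your own. Each camera call takes 0.05 s, during which the arm holds its last target.

TASK

Open the jar of icing that stands in the light wooden bracing board. First take the wooden stop pin (plain shank with a thicker round head) out of the dark tool rack and stand it, head up, all the way down in the board's small hole, so that the jar's handle comes up against it and the jar cannot spin; then unscrew the tight cap counter-clockwise until its threads let go, lift it straight off without pulling the jar up out of its nest, and finish holding the cap level just above the jar's mouth, clear of it by one to three centimetres - do not put it down or let go. Leave the other tools and kitchen things where they are.

Things in the scene. Friction and masses are not known exactly. Their poses are not given: they have to be found in the camera images.
- board: Fixed light-wood bracing board, 190 x 120 x 45 mm, long side along its own x. Origin: centre of its underside, on the table. The round nest (69 mm wide) that holds the jar is centred 35 mm from the origin towards -x, the small hole for the stop pin 41 mm towards +x. Both are 35 mm deep (floors 10 mm above the table).
- board_nest (a point): Centre of the mouth of the jar's nest, level with the board's top, 45 mm above the table. Axes as the board's.
- board_hole (a point): Centre of the small hole's mouth, 45 mm above the table; axes as the board's. Hole 16 mm wide, 35 mm deep, rim chamfered 2 mm. Between the head of a pin standing in it and the jar's side are 32 mm, and the handle stands towards the board's -y: fingers have most room closing along the board's x, opened to at most about 50 mm.
- jar: Loose glass jar with a mug handle, 0.3 to 0.6 kg, standing in the board's nest, where it can turn. Origin: centre of its underside; z up; +x points along the handle. Body 66 mm wide up to 82 mm above the origin, then a shoulder 48 mm wide up to 100 mm, then a narrower neck; the rim is 125 mm above the origin.
- jar_handle (a point): Middle of the upright of the jar's handle, 72 mm from the jar's axis, 61 mm above its origin. The handle is a 12 mm round loop, 38 to 84 mm above the jar's origin. It starts 0.33 to 0.52 rad clockwise (from above) of the small hole; with the pin there the jar turns only 0.05 to 0.35 rad counter-clockwise until the handle meets it. Without the pin the whole jar turns with the cap.
- jar_mouth (a point): Centre of the jar's mouth, on the jar's axis at its rim, 125 mm above the jar's origin. Axes as the jar's.
- cap: Loose round steel screw cap on the jar, 58 mm wide, 18 mm high, ribbed side, 0.05 kg. Origin: centre of its lower edge, z up. Screwed on, its lower edge is 110 mm above the jar's origin (15 mm below the rim). Grip it across its side from above, at any yaw, fingertips at most 10 mm below its lower edge (the pin's head and the shoulder lie below).
- thread (a joint): How far the cap is unscrewed relative to the jar, rad: 0 tight, free to lift from 0.95, stop at 1.2; it keeps its value once the cap is off. Counter-clockwise from above; resists with 0.4 N m all the way (grip with 35 N or more); up to 0.06 rad of play. The cap does not rise while turning. Before it is free, three lugs hold it and lifting pulls the jar up too.
- rack: Fixed dark-wood tool rack, 70 x 190 x 45 mm, long side along its own y. Origin: centre of its underside, on the table. Three holes, 17 mm wide and 35 mm deep, at -60, 0 and +60 mm along its y, hold the stop pin and two other tools upright, in any order.
- pin: Loose wooden stop pin standing upright in one of the rack's holes, 92 mm long, 0.04 to 0.09 kg: shank 14 mm wide and 67 mm long, above it a plain round head 22 mm wide and 25 mm high. Origin: centre of its lower end; z along the pin to its head. In the rack its lower end is 10 mm above the table.
- dowel: Bystander: loose plain wooden cake dowel, 14 mm wide, 115 mm long, no head, upright in the rack. Origin: lower end.
- tamper: Bystander: loose wooden tamper, 80 mm long, 14 mm shank with a flat disc head 34 mm wide, upright in the rack. Origin: lower end.
- bowl: Bystander: loose steel mixing bowl, 170 mm wide, 85 mm high. Origin: centre of its underside.
- palette_knife: Bystander: loose palette knife (spatula) lying flat, handle to its -x. Origin: under its middle.
- shaker: Bystander: loose clear sprinkles jar with a white lid, 52 mm wide, 130 mm high. Origin: centre of its underside.
- cutter: Bystander: loose round steel pastry cutter, 70 mm wide, 35 mm high. Origin: centre of its underside.
- carton: Bystander: loose small carton, 70 x 110 x 50 mm. Origin: centre of its underside.
Mind the look-alikes: they are no part of the job. Leave any turquoise look-alike of the cap alone. Several things have the shape of the board; the one meant has the colours described above.

How it is judged:
By the outcome, as a careful person would: the job done as asked, in the order asked, and still so for the second after the job is handed in, while the arm keeps its last pose, push and grip.
It also fails if it takes over 58 s, if anything falls off the work surface, if the arm or the gripper's body presses on something with over 40 N, if the wrist force passes 120 N, or if a joint passes its speed limit or range.

## Working session

There is one attempt and no reset: what is moved stays moved. The work goes in short steps, Python scripts to look and compute and a shell command to move; the robot and the scene stay as the last step left them, time stands still between calls to the robot, and variables do not carry over. Pictures are saved under pics/ and viewed, and the job is handed in when it is done.

```bash
ls; mkdir -p pics
cat > h.py <<'E'
import numpy as np, cv2
from scipy.spatial.transform import Rotation as R
from cell import arm
def cam(name):
    p=arm.camera_params(name); f=240/np.tan(np.radians(p['fovy'])/2)
    if 'mount' in p:
        s=arm.observe(); T=np.eye(4); T[:3,:3]=R.from_rotvec(s['ee_rot']).as_matrix(); T[:3,3]=s['position']
        T=T@np.array(p['mount'])
    else:
        M=np.eye(4); M[:3,:3]=R.from_rotvec(np.ravel(p['rvec'])).as_matrix(); M[:3,3]=np.ravel(p['tvec']); T=np.linalg.inv(M)
    return p,f,T
def rays(c,u,v):
    p,f,T=c
    x=(np.asarray(u,float)-p['cx'])/f; y=(np.asarray(v,float)-p['cy'])/f
    rd=np.hypot(x,y); r=rd.copy()
    for _ in range(20): r=rd/(1+p['k1']*r*r)
    s=1/(1+p['k1']*r*r)
    return np.stack([x*s,y*s,np.ones_like(x)],-1)
def w(c,u,v,d):
    P=rays(c,u,v)*np.asarray(d)[...,None]; T=c[2]
    return P@T[:3,:3].T+T[:3,3]
def atz(c,u,v,z):
    D=rays(c,u,v)@c[2][:3,:3].T; o=c[2][:3,3]
    return o+D*((z-o[2])/D[...,2])[...,None]
def proj(c,P):
    p,f,T=c; q=(np.asarray(P,float)-T[:3,3])@T[:3,:3]; x=q[...,0]/q[...,2]; y=q[...,1]/q[...,2]
    k=1+p['k1']*(x*x+y*y); return np.stack([x*k*f+p['cx'],y*k*f+p['cy']],-1)
def grab(name,fn=None):
    c=cam(name); im,d=arm.get_image(name)
    if fn: cv2.imwrite('pics/'+fn,im[:,:,::-1])
    return c,im,d
E
python3 - <<'E'
from h import *
s=arm.observe(); print(s)
for n in ['top','side','wrist']:
    c,im,d=grab(n,n+'0.png'); np.savez('/tmp/%s0.npz'%n,im=im,d=d); print(n,c)
    print((d>0).mean())
    if n=='wrist': continue
    for l in ['board','rack','pin','cap','jar','dowel','tamper']:
        print(n,l,[(np.round(r['rect']).tolist(),round(r['conf'],2)) for r in arm.look_for(n,l)])
E
```

```text
pics
{'clock': 0.0, 'joints': array([ 1.18138715,  0.43524858,  0.0250102 ,  1.57411012, -0.01158196,
        1.13402388, -0.07509389]), 'dq': array([-0.00068791,  0.00046174, -0.00085792, -0.00012683,  0.00095866,
        0.00116919, -0.00177812]), 'joint_efforts': array([ 1.20613731e-03, -6.67855024e+01,  9.85604301e-01, -3.14452457e+01,
       -6.05173758e-02,  4.27647424e-02,  1.52969569e-04]), 'position': array([ 0.17657544, -0.59898677,  0.22592449]), 'ee_rot': array([-3.10778850e+00, -4.48608825e-01,  6.47969102e-04]), 'force': array([ 0.29477604,  0.85854557, -0.49631291]), 'ft_torque': array([ 0.01218709, -0.01528032, -0.02092029]), 'width': 1.0016173366771484}
top ({'fovy': 46.81466884581298, 'cx': 314.1265319007538, 'cy': 239.9788758296501, 'k1': 0.021568183138292913, 'rvec': array([ 2.08485941, -2.11057746,  0.25304748]), 'tvec': array([0.00284706, 0.56804807, 1.2416842 ])}, np.float64(554.4125519875483), array([[-0.01254303, -0.97214331,  0.23405142,  0.26164189],
       [-0.99991848,  0.01163537, -0.0052585 ,  0.00276677],
       [ 0.00238874, -0.2340983 , -0.97221   , 
[... 2027 characters left out ...]
776267e-01, -2.70299510e-01,
         7.35722984e-02],
       [ 9.99999982e-01,  1.67831802e-04,  8.32692506e-05,
         1.36726604e-04],
       [-3.48048044e-05, -2.70299520e-01,  9.62776281e-01,
        -1.56886411e-01],
       [ 0.00000000e+00,  0.00000000e+00,  0.00000000e+00,
         1.00000000e+00]])}, np.float64(422.3688265723713), array([[ 2.82943541e-01, -9.23436041e-01, -2.59246659e-01,
         2.47356878e-01],
       [-9.59136562e-01, -2.72386425e-01, -7.65682113e-02,
        -5.78831318e-01],
       [ 9.05751020e-05,  2.70317430e-01, -9.62771249e-01,
         3.83636797e-01],
       [ 0.00000000e+00,  0.00000000e+00,  0.00000000e+00,
         1.00000000e+00]]))
0.995966796875
```

View pics/top0.png

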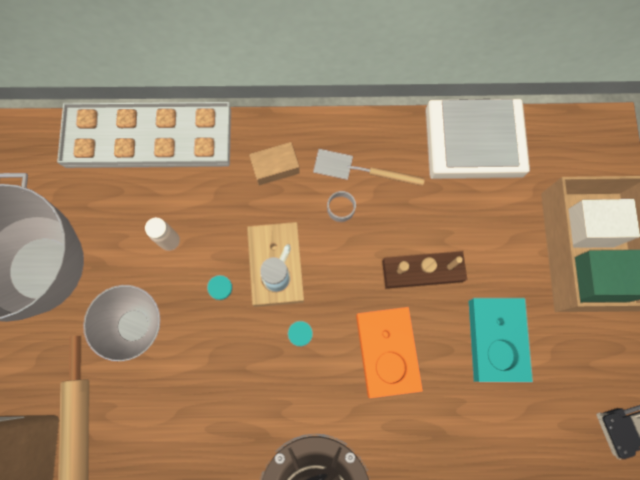

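View pics/side0.png

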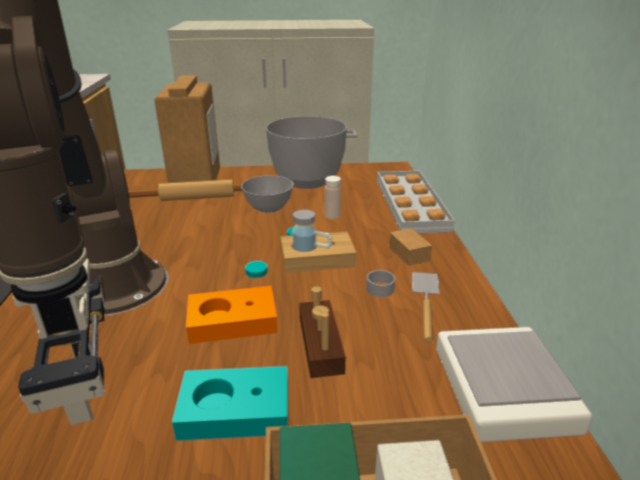

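View pics/wrist0.png

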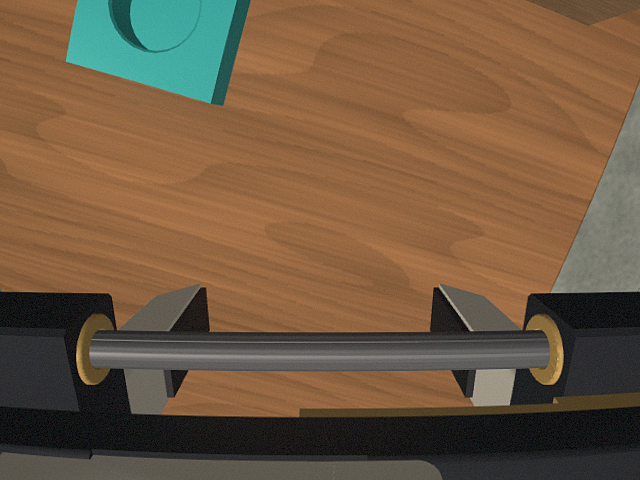

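The top view shows three board shapes: light wood (275,263), orange (390,352) and turquoise (500,340). The light-wood one holds the jar and is the one meant. The rack is at (425,269), with tools at (403,266), (429,264) and (455,262). I'll enlarge the rack and the board next.

Run:
```python
from h import *
t=np.load('/tmp/top0.npz');s=np.load('/tmp/side0.npz')
a=cv2.resize(t['im'][240:300,370:480],None,fx=5,fy=5,interpolation=3)
b=cv2.resize(s['im'][280:380,290:360],None,fx=3,fy=3,interpolation=3)
cc=cv2.resize(t['im'][210:315,235:315],None,fx=3,fy=3,interpolation=3)
d=cv2.resize(s['im'][205:275,270:365],None,fx=3,fy=3,interpolation=3)
can=np.zeros((620,800,3),np.uint8)
can[:300,:550]=a; can[:300,560:770]=b; can[305:620,:240]=cc; can[305:515,250:535]=d
cv2.imwrite('pics/crop0.png',can[:600,:,::-1])
# geometry
c=cam('top'); im=t['im'].astype(int); D=t['d']
V,U=np.mgrid[:480,:640]; P=w(c,U,V,D)
def rectfit(u0,u1,v0,v1,zl,zh,l):
    m=np.zeros((480,640),bool); m[v0:v1,u0:u1]=True
    m&=(P[...,2]>zl)&(P[...,2]<zh)
    m=cv2.morphologyEx(m.astype(np.uint8),cv2.MORPH_CLOSE,np.ones((9,9)))
    cs,_=cv2.findContours(m,0,2); k=max(cs,key=cv2.contourArea)[:,0]
    q=atz(c,k[:,0],k[:,1],.045)[:,:2]
    r=cv2.minAreaRect((q*1000).astype(np.float32)); print(l,r, cv2.boxPoints(r).tolist())
    return r
rectfit(235,315,210,315,.037,.053,'board')
rectfit(370,480,240,300,.037,.053,'rack')
for l,(u0,u1,v0,v1) in dict(rack=(370,480,240,300),board=(235,315,210,315)).items():
    m=np.zeros((480,640),bool); m[v0:v1,u0:u1]=True; m&=P[...,2]>.06
    n,L,st,ce=cv2.connectedComponentsWithStats(m.astype(np.uint8))
    for i in range(1,n):
        q=P[L==i]; zt=np.percentile(q[:,2],95); tq=q[q[:,2]>zt-.008]
        print(l,st[i].tolist(),q.max(0),'top mean',tq.mean(0),'ext',np.ptp(tq[:,:2],axis=0))
```

```text
board ((519.0254516601562, 89.41547393798828), (193.572998046875, 119.95004272460938), 4.493439197540283) [[417.83770751953125, 141.6234130859375], [427.23516845703125, 22.042064666748047], [620.2131958007812, 37.20753479003906], [610.8157348632812, 156.78887939453125]]
rack ((501.2806091308594, -266.4736633300781), (73.50226593017578, 190.92933654785156), 4.180530548095703) [[457.6679382324219, -173.942138671875], [471.5865783691406, -364.36346435546875], [544.893310546875, -359.00518798828125], [530.974609375, -168.5838623046875]]
rack [371, 245, 1, 1, 1] [0.26164189 0.00276677 1.34015008] top mean [0.26164189 0.00276677 1.34015008] ext [0. 0.]
rack [373, 244, 1, 1, 1] [0.26164189 0.00276677 1.34015008] top mean [0.26164189 0.00276677 1.34015008] ext [0. 0.]
rack [477, 247, 1, 1, 1] [0.26164189 0.00276677 1.34015008] top mean [0.26164189 0.00276677 1.34015008] ext [0. 0.]
rack [420, 248, 1, 1, 1] [0.26164189 0.00276677 1.34015008] top mean [0.26164189 0.00276677 1.34015008] ext [0. 0.]
rack [384, 250, 1, 1, 1] [0.26164189 0.00276677 1.34015008] top mean [0.26164189 0.00276677 1.340
[... 5006 characters left out ...]
oard [310, 295, 1, 1, 1] [0.26164189 0.00276677 1.34015008] top mean [0.26164189 0.00276677 1.34015008] ext [0. 0.]
board [254, 296, 1, 1, 1] [0.26164189 0.00276677 1.34015008] top mean [0.26164189 0.00276677 1.34015008] ext [0. 0.]
board [270, 297, 1, 1, 1] [0.26164189 0.00276677 1.34015008] top mean [0.26164189 0.00276677 1.34015008] ext [0. 0.]
board [265, 301, 1, 1, 1] [0.26164189 0.00276677 1.34015008] top mean [0.26164189 0.00276677 1.34015008] ext [0. 0.]
board [271, 300, 1, 1, 1] [0.26164189 0.00276677 1.34015008] top mean [0.26164189 0.00276677 1.34015008] ext [0. 0.]
board [269, 302, 1, 1, 1] [0.26164189 0.00276677 1.34015008] top mean [0.26164189 0.00276677 1.34015008] ext [0. 0.]
```

View pics/crop0.png

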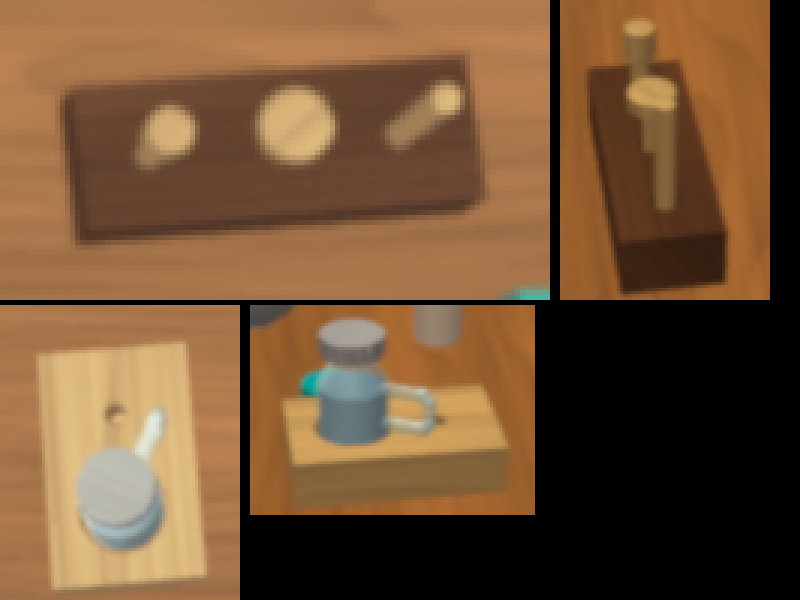

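The crops identify the tools in the rack. Top-view pixels:
- (403,266) is the pin: a thicker, taller head on a shank, at the rack's +y end.
- (429,264) is the tamper, with its wide flat disc.
- (455,262) is the headless dowel.

In the board, the small hole is at about (273,246), the handle points to its right, and the cap on the jar is steel grey. The turquoise discs are only look-alikes. Next I'll work out the move to hover over the pin.

```bash
cat >> h.py <<'E'
def goto(p,yaw_x):
    """shift (tool axes now) to world p and tool-frame rotvec (deg) to 'down, tool x at yaw_x deg'"""
    s=arm.observe(); M=R.from_rotvec(s['ee_rot']); a=np.radians(yaw_x)
    X=np.array([np.cos(a),np.sin(a),0]); Z=np.array([0,0,-1.]); Y=np.cross(Z,X)
    G=R.from_matrix(np.stack([X,Y,Z],1))
    print('clock',s['clock'],'pos',np.round(s['position'],4),'yaw',np.degrees(np.arctan2(*M.as_matrix()[[1,0],0])).round(2),'F',np.round(s['force'],1),'w mm',round(s['width']*91.8,2))
    print('shift now axes mm',np.round(1000*M.inv().apply(np.array(p)-s['position']),1),'turn deg',np.round(np.degrees((M.inv()*G).as_rotvec()),2))
    print('shift after turn mm',np.round(1000*G.inv().apply(np.array(p)-s['position']),1))
E
python3 - <<'E'
from h import *
t=np.load('/tmp/top0.npz'); c=cam('top'); V,U=np.mgrid[:480,:640]; P=w(c,U,V,t['d'])
m=(t['d']>0)&(U>390)&(U<415)&(V>255)&(V<280)&(P[...,2]>.094); q=P[m]; print('pin head',q.mean(0),(q.min(0)+q.max(0))/2,m.sum())
m=(t['d']>0)&(U>255)&(U<295)&(V>240)&(V<300)&(P[...,2]>.13); q=P[m]; print('cap',q.mean(0),(q.min(0)+q.max(0))/2,np.ptp(q,axis=0))
goto([.497,-.206,.226],94.3)
E
```

```text
pin head [ 0.49818166 -0.20702638  0.10128338] [ 0.49821718 -0.20689695  0.10065437] 75
cap [0.48524848 0.08653729 0.137869  ] [0.48502134 0.08657486 0.13787107] [0.05758866 0.05544594 0.01489559]
clock 0.85 pos [ 0.1768 -0.5995  0.2268] yaw 16.43 F [0.8 0.  0.2] w mm 92.35
shift now axes mm [ 418.4 -286.9    0.7] turn deg [ 1.000e-02  0.000e+00 -7.787e+01]
shift after turn mm [368.4 348.8   0.8]
```

```bash
python3 -m pendant '[[[0.042,-0.0287,0],[0,0,0],0.0918],[[0.042,-0.0287,0],[0,0,0],0.0918],[[0.042,-0.0287,0],[0,0,0],0.0918],[[0.042,-0.0287,0],[0,0,0],0.0918],[[0.042,-0.0287,0],[0,0,0],0.0918],[[0.042,-0.0287,0],[0,0,0],0.0918],[[0.042,-0.0287,0],[0,0,0],0.0918],[[0.042,-0.0287,0],[0,0,0],0.0918],[[0.042,-0.0287,0],[0,0,0],0.0918],[[0.040,-0.0287,0],[0,0,0],0.0918]]'
python3 -m pendant '[[[0,0,0],[0,0,-9.73],0.05],[[0,0,0],[0,0,-9.73],0.05],[[0,0,0],[0,0,-9.73],0.05],[[0,0,0],[0,0,-9.73],0.05],[[0,0,0],[0,0,-9.73],0.05],[[0,0,0],[0,0,-9.73],0.05],[[0,0,0],[0,0,-9.73],0.05],[[0,0,0],[0,0,-9.73],0.05],[[0,0,0],[0,0,0],0.05],[[0,0,0],[0,0,0],0.05]]'
python3 - <<'E'
from h import *
goto([.4975,-.2068,.226],94.3)
c,im,d=grab('wrist','wr1.png'); np.savez('/tmp/wr1.npz',im=im,d=d)
V,U=np.mgrid[:480,:640]; P=w(c,U,V,d)
m=(d>0)&(abs(P[...,2]-.102)<.006)&(np.hypot(P[...,0]-.4975,P[...,1]+.2068)<.03)
q=P[m]; print(q.mean(0),(q.min(0)+q.max(0))/2,np.ptp(q,axis=0),m.sum())
print(proj(c,np.array([.4975,-.2068,.102])))
E
```

```text
clock: 2.1
position: [0.4976, -0.2046, 0.2269]
ee_rot: [3.109, 0.449, 0.001]
force: [1.2, 0.4, 0.4]
width: 1.0
clock: 3.35
position: [0.4965, -0.2061, 0.2268]
ee_rot: [2.142, 2.298, 0.0]
force: [-0.1, -0.3, 0.9]
width: 0.543
clock 3.35 pos [ 0.4965 -0.2061  0.2268] yaw 94.04 F [-0.1 -0.3  0.9] w mm 49.83
shift now axes mm [-0.8  0.9  0.8] turn deg [ 0.    0.   -0.26]
shift after turn mm [-0.8  0.9  0.8]
[ 0.4981532  -0.20699684  0.10078645] [ 0.49824092 -0.20746355  0.09948109] [0.02163975 0.02246336 0.00691884] 756
[319.45768759 234.38485864]
```

View pics/wr1.png

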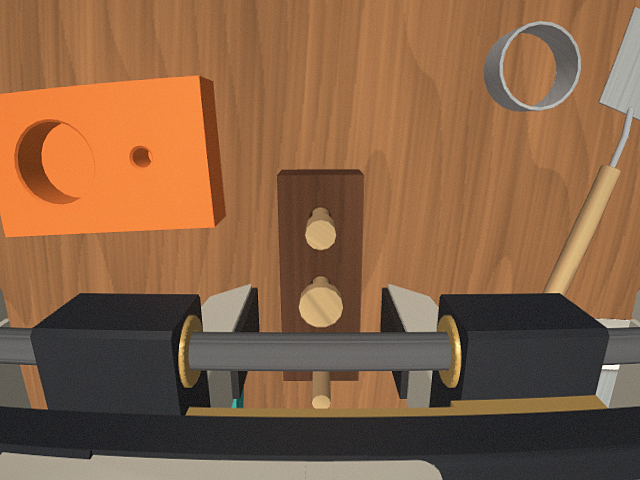

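The pin's head is at (320,232) in the wrist view, between the open fingers. The tamper and dowel are behind it towards the bottom of the picture. I'll go straight down and grip the head high.

```bash
python3 -m pendant '[[[-0.0009,0.0016,0.04],[0,0,-0.25],0.05],[[0,0,0.05],[0,0,0],0.05],[[0,0,0.04],[0,0,0],0.05],[[0,0,0.018],[0,0,0],0.05],[[0,0,0],[0,0,0],0.05],[[0,0,0],[0,0,0],0.05]]'
python3 -m pendant '[[[0,0,0],[0,0,0],0.01],[[0,0,0],[0,0,0],0.01],[[0,0,0],[0,0,0],0.01],[[0,0,0],[0,0,0],0.01],[[0,0,0],[0,0,0],0.01],[[0,0,0],[0,0,0],0.01]]' 20
python3 - <<'E'
from h import *
goto([.498,-.207,.079],94.3)
E
```

```text
clock: 4.15
position: [0.4989, -0.2069, 0.0796]
ee_rot: [2.132, 2.306, 0.001]
force: [-0.2, -0.5, 0.4]
width: 0.543
clock: 4.9
position: [0.4984, -0.2069, 0.079]
ee_rot: [2.132, 2.307, 0.0]
force: [-0.7, -0.1, 4.9]
width: 0.232
clock 4.9 pos [ 0.4984 -0.2069  0.079 ] yaw 94.52 F [-0.7 -0.1  4.9] w mm 21.34
shift now axes mm [-0.1 -0.4 -0. ] turn deg [0.02 0.01 0.22]
shift after turn mm [-0.1 -0.4 -0. ]
```

```bash
python3 -m pendant '[[[0,0,-0.02],[0,0,0],0.01],[[0,0,-0.03],[0,0,0],0.01],[[0,0,-0.04],[0,0,0],0.01],[[0,0,-0.03],[0,0,0],0.01],[[0,0,0],[0,0,0],0.01]]'
python3 - <<'E'
from h import *
goto([.56,.01,.199],94.5)
E
```

```text
clock: 5.52
position: [0.4995, -0.207, 0.2007]
ee_rot: [2.13, 2.305, 0.002]
force: [-0.0, 0.2, -1.1]
width: 0.232
clock 5.525 pos [ 0.4995 -0.207   0.2007] yaw 94.51 F [-0.   0.2 -1.1] w mm 21.31
shift now axes mm [211.6  77.4   1.6] turn deg [0.2  0.1  0.01]
shift after turn mm [211.6  77.4   1.7]
```

```bash
python3 -m pendant '[[[0.035,0.013,0],[0,0,0],0.01],[[0.035,0.013,0],[0,0,0],0.01],[[0.035,0.013,0],[0,0,0],0.01],[[0.035,0.013,0],[0,0,0],0.01],[[0.035,0.013,0],[0,0,0],0.01],[[0.036,0.0125,0],[0,0,0],0.01],[[0,0,0],[0,0,0],0.01],[[0,0,0],[0,0,0],0.01]]'
python3 - <<'E'
from h import *
goto([.56,.0926,.199],94.5)
c,im,d=grab('wrist','wr2.png'); np.savez('/tmp/wr2.npz',im=im,d=d,T=c[2])
V,U=np.mgrid[:480,:640]; P=w(c,U,V,d)
print('hole pred px',proj(c,np.array([.56,.0926,.045])))
pr=arm.observe()['position']; print('tcp px',proj(c,pr))
m=(d>0)&(abs(P[...,2]-.045)<.006)&(abs(P[...,0]-.52)<.15)&(P[...,1]<.3)&(P[...,1]>-.05)
q=P[m];r=cv2.minAreaRect((q[:,:2]*1000).astype(np.float32)); print(r,cv2.boxPoints(r).round(1).tolist())
E
```

```text
clock: 6.52
position: [0.5582, 0.0091, 0.1975]
ee_rot: [-2.131, -2.307, 0.003]
force: [-0.5, -0.0, -0.7]
width: 0.233
clock 6.525 pos [0.5582 0.0091 0.1975] yaw 94.53 F [-0.5 -0.  -0.7] w mm 21.42
shift now axes mm [83.1  8.4 -1.5] turn deg [-0.12  0.02  0.03]
shift after turn mm [83.1  8.4 -1.5]
hole pred px [330.53902736 109.34604889]
tcp px [317.55984839 312.14596953]
((519.5303955078125, 90.24082946777344), (191.34844970703125, 120.17322540283203), 4.4049530029296875) [[419.5, 142.8000030517578], [428.79998779296875, 23.0], [619.5, 37.70000076293945], [610.2999877929688, 157.5]]
```

View pics/wr2.png

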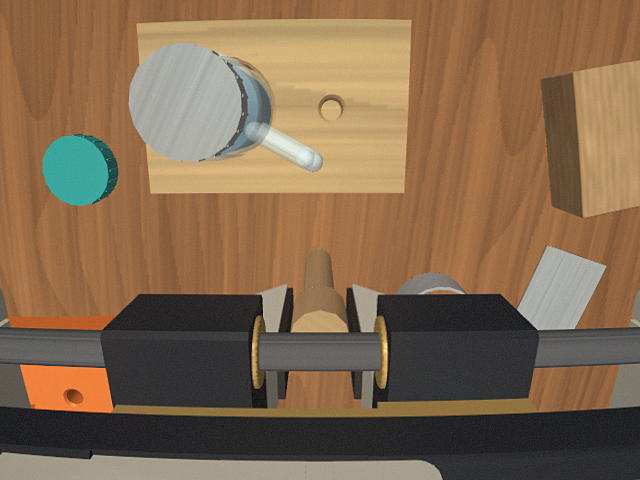

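The board's hole is at about (331,107), the handle tip at (314,160), and the pin hangs in the gripper with its lower end at about (318,253). I'll measure the hole rim and the pin's axis more closely.

Run:
```python
from h import *
z=np.load('/tmp/wr2.npz'); c=list(cam('wrist')); c[2]=z['T']; im=z['im']; d=z['d']
V,U=np.mgrid[:480,:640]; P=w(c,U,V,d)
# hole: below-board depth, or dark gray
sub=(U>310)&(U<352)&(V>86)&(V<128)
g=cv2.cvtColor(im,cv2.COLOR_RGB2GRAY)
Z=P[...,2]
m=sub&(d>0)&(Z<.040)
print('hole px',U[m].mean(),V[m].mean(),U[m].min(),U[m].max(),V[m].min(),V[m].max())
u=(U[m].min()+U[m].max())/2; 
a=cv2.resize(im[80:135,300:360],None,fx=6,fy=6,interpolation=cv2.INTER_CUBIC)
b=cv2.resize(im[235:345,270:370],None,fx=4,fy=4,interpolation=cv2.INTER_CUBIC)
can=np.zeros((440,780,3),np.uint8); can[:330,:360]=a; can[:440,370:770]=b; cv2.imwrite('pics/crop2.png',can[:,:,::-1])
# pin points
s=(U>285)&(U<352)&(V>240)&(V<340)&(d>0)&(Z>.11)&(Z<.24)
for v in range(248,332,8):
    k=s&(V==v)&(d<.35); 
    if k.sum()>3: 
        us=U[k]; print(v,us.min(),us.max(),P[k].mean(0).round(4), Z[k].min().round(3))
print('proj upright pin tip', proj(c,np.array([[.5582,.0091,.1975-.069],[.5582,.0091,.195],[.5582,.0091,.1305+.065]])))
```

```text
hole px 331.676399026764 108.79075425790754 321 343 97 120
256 307 329 [0.5577 0.0142 0.1405] 0.133
264 306 331 [0.5581 0.0138 0.1527] 0.138
272 305 331 [0.5579 0.0139 0.1649] 0.153
280 305 332 [0.5582 0.014  0.1757] 0.167
288 286 351 [0.5574 0.018  0.1955] 0.174
296 286 351 [0.5577 0.018  0.2035] 0.196
304 286 351 [0.5579 0.0175 0.21  ] 0.197
312 286 351 [0.5581 0.0171 0.216 ] 0.202
320 286 351 [0.5582 0.0153 0.2187] 0.21
328 286 351 [0.5585 0.0126 0.2197] 0.215
proj upright pin tip [[318.18221021 258.13317967]
 [317.47366975 307.86253628]
 [317.4663935  308.37409057]]
```

View pics/crop2.png

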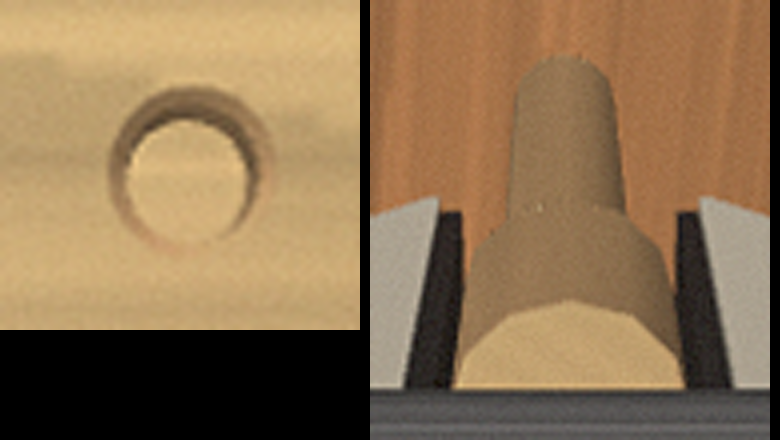

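Run:
```python
from h import *
z=np.load('/tmp/wr2.npz'); c=list(cam('wrist')); c[2]=z['T']
print(atz(c,np.array([331.6]),np.array([108.2]),.045))
t=cam('top'); 
im=np.load('/tmp/top0.npz')['im']; print(proj(t,np.array([[.5604,.0934,.045],[.559,.0935,.045]])))
H=atz(c,np.array([331.6]),np.array([108.2]),.045)[0]; goto([H[0],H[1],.199],94.5)
```

```text
[[0.56067883 0.09344241 0.045     ]]
[[273.44983825 245.74285328]
 [273.40534723 246.31290591]]
clock 6.575 pos [0.5583 0.0085 0.1978] yaw 94.46 F [-0.5 -0.3 -1.3] w mm 21.49
shift now axes mm [84.5  9.  -1.3] turn deg [-0.1   0.04 -0.04]
shift after turn mm [84.5  9.  -1.2]
```

```bash
python3 -m pendant '[[[0.028,0.003,0],[0,0,0],0.01],[[0.028,0.003,0],[0,0,0],0.01],[[0.0285,0.003,0],[0,0,0],0.01],[[0,0,0.03],[0,0,0],0.01],[[0,0,0.03],[0,0,0],0.01],[[0,0,0],[0,0,0],0.01],[[0,0,0],[0,0,0],0.01]]'
python3 - <<'E'
from h import *
goto([.561,.0937,.079],94.5)
c,im,d=grab('side','si3.png')
a=cv2.resize(im[190:290,260:370],None,fx=5,fy=5,interpolation=cv2.INTER_CUBIC); cv2.imwrite('pics/si3c.png',a[:,:,::-1])
E
```

```text
clock: 7.45
position: [0.5617, 0.094, 0.1396]
ee_rot: [2.133, 2.306, 0.001]
force: [0.0, 0.2, -0.5]
width: 0.231
clock 7.45 pos [0.5617 0.094  0.1396] yaw 94.45 F [ 0.   0.2 -0.5] w mm 21.24
shift now axes mm [-0.3 -0.8 60.6] turn deg [ 0.04  0.   -0.05]
shift after turn mm [-0.3 -0.7 60.6]
```

View pics/si3c.png

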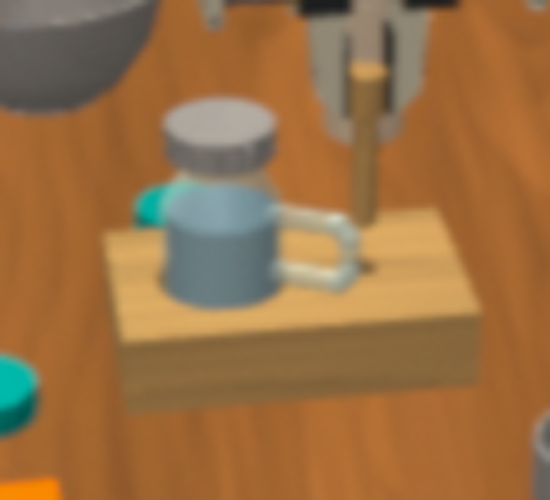

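The pin hangs upright above the hole, with the handle on the near side and clear of it. I'll lower it in small steps and watch the force.

```bash
python3 -m pendant '[[[-0.0002,-0.0005,0.012],[0,0,0],0.01],[[0,0,0.012],[0,0,0],0.01],[[0,0,0.006],[0,0,0],0.01],[[0,0,0.006],[0,0,0],0.01]]'; python3 -m pendant '[[[0,0,0.006],[0,0,0],0.01],[[0,0,0.006],[0,0,0],0.01],[[0,0,0],[0,0,0],0.01]]'
```

```text
clock: 8.0
position: [0.5606, 0.0944, 0.1022]
ee_rot: [-2.132, -2.307, 0.001]
force: [-0.8, 0.6, -0.7]
width: 0.234
clock: 8.38
position: [0.5604, 0.0943, 0.0902]
ee_rot: [-2.132, -2.307, 0.001]
force: [0.5, -1.1, -1.6]
width: 0.237
```

```bash
python3 -m pendant '[[[0,0,0.005],[0,0,0],0.01],[[0,0,0.004],[0,0,0],0.01],[[0,0,0.002],[0,0,0],0.01],[[0,0,0],[0,0,0],0.01]]'; python3 -m pendant '[[[0,0,0.001],[0,0,0],0.01],[[0,0,0],[0,0,0],0.01]]'
```

```text
clock: 8.88
position: [0.5606, 0.0944, 0.0796]
ee_rot: [-2.132, -2.307, 0.0]
force: [-0.4, -0.0, -1.0]
width: 0.234
clock: 9.12
position: [0.5609, 0.0945, 0.079]
ee_rot: [2.132, 2.307, 0.001]
force: [-0.2, -1.2, 1.9]
width: 0.234
```

```bash
python3 -m pendant '[[[0,0,0.001],[0,0,0],0.01],[[0,0,0],[0,0,0],0.01]]'; python3 -m pendant '[[[0,0,0],[0,0,0],0.036],[[0,0,0],[0,0,0],0.036],[[0,0,0],[0,0,0],0.036],[[0,0,-0.02],[0,0,0],0.036],[[0,0,-0.04],[0,0,0],0.036],[[0,0,-0.06],[0,0,0],0.036],[[-0.03,0,-0.03],[0,0,0],0.036],[[-0.05,0,0],[0,0,0],0.036],[[0,0,0],[0,0,0],0.05],[[0,0,0],[0,0,0],0.05]]'
python3 - <<'E'
from h import *
goto([.4845,.0875,.20],94.5)
c,im,d=grab('wrist','wr4.png'); np.savez('/tmp/wr4.npz',im=im,d=d,T=c[2])
V,U=np.mgrid[:480,:640]; P=w(c,U,V,d)
m=(d>0)&(abs(P[...,2]-.138)<.006)&(np.hypot(P[...,0]-.485,P[...,1]-.087)<.05); q=P[m]; print('cap',q.mean(0),(q.min(0)+q.max(0))/2,np.ptp(q,axis=0))
m=(d>0)&(P[...,2]>.085)&(np.hypot(P[...,0]-.5607,P[...,1]-.0935)<.025); q=P[m]; print('pin',q.mean(0),(q.min(0)+q.max(0))/2,np.ptp(q,axis=0),np.percentile(q[:,2],90))
E
```

```text
clock: 9.38
position: [0.5613, 0.0947, 0.0789]
ee_rot: [2.131, 2.307, 0.002]
force: [-1.6, -0.7, 11.2]
width: 0.233
clock: 10.62
position: [0.5667, 0.0149, 0.2274]
ee_rot: [-2.132, -2.306, 0.0]
force: [-0.7, -0.4, 0.0]
width: 0.53
clock 10.625 pos [0.5667 0.0149 0.2274] yaw 94.5 F [-0.7 -0.4  0. ] w mm 48.64
shift now axes mm [ 78.8 -76.2  27.5] turn deg [-0.03 -0.03 -0.  ]
shift after turn mm [ 78.8 -76.3  27.4]
cap [0.48561269 0.0876996  0.13682083] [0.48538605 0.08719098 0.1357316 ] [0.05849726 0.0587336  0.00743963]
pin [0.5616351  0.09409809 0.10083216] [0.56147168 0.09410666 0.10046369] [0.02148193 0.02146127 0.00470257] 0.10178884972179914
```

View pics/wr4.png

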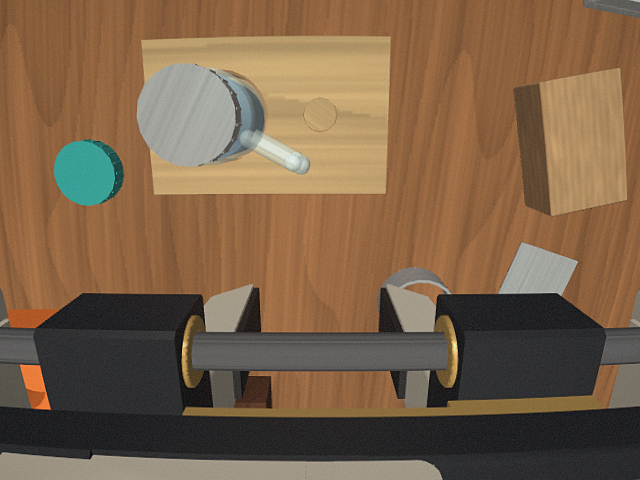

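The pin is seated. Its top measures 0.1018 m against the expected 0.102, and there was a reaction force at the floor of the hole. In the wrist view its head is at (320,114), the cap at (188,115) and the handle tip at (300,163). Now I'll go over the steel cap and pre-turn the wrist clockwise.

```bash
python3 -m pendant '[[[0.026,-0.0253,0],[0,0,0],0.0918],[[0.026,-0.0253,0],[0,0,0],0.0918],[[0.0265,-0.0252,0],[0,0,0],0.0918],[[0,0,0],[0,0,10],0.0918],[[0,0,0],[0,0,10],0.0918],[[0,0,0],[0,0,10],0.0918],[[0,0,0],[0,0,10],0.0918],[[0,0,0],[0,0,0],0.0918],[[0,0,0],[0,0,0],0.0918]]'
python3 - <<'E'
from h import *
print(arm.observe()['joints'])
goto([.485,.0873,.113],54.5)
c,im,d=grab('wrist','wr5.png')
V,U=np.mgrid[:480,:640]; P=w(c,U,V,d)
m=(d>0)&(abs(P[...,2]-.138)<.006)&(np.hypot(P[...,0]-.485,P[...,1]-.087)<.05); q=P[m]; print('cap',q.mean(0),(q.min(0)+q.max(0))/2,np.ptp(q,axis=0))
E
```

```text
clock: 11.8
position: [0.485, 0.0877, 0.2276]
ee_rot: [-2.789, -1.446, 0.0]
force: [0.0, -0.1, -0.0]
width: 0.998
[ 0.07818913  0.25871243 -0.44603458  1.85662194  0.12707937  1.05428787
 -1.0316514 ]
clock 11.8 pos [0.485  0.0877 0.2276] yaw 54.83 F [ 0.  -0.1 -0. ] w mm 91.58
shift now axes mm [ -0.3   0.3 114.6] turn deg [-0.01  0.    0.33]
shift after turn mm [ -0.4   0.3 114.6]
cap [0.48556056 0.08792404 0.13690455] [0.48516455 0.08706259 0.13569228] [0.05807304 0.05830735 0.0073557 ]
```

View pics/wr5.png

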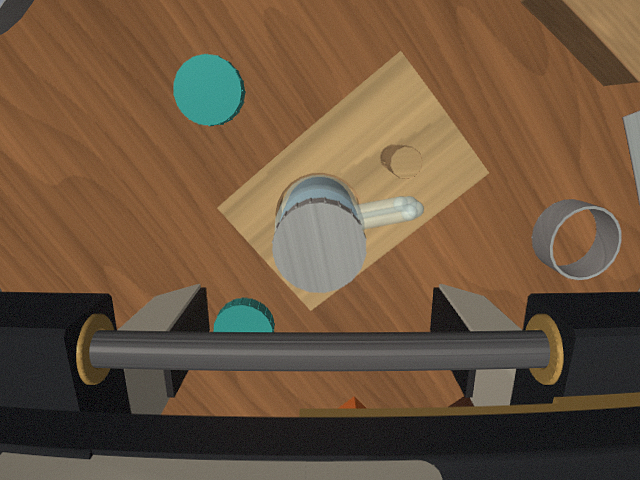

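```bash
python3 -m pendant '[[[-0.0003,0.0003,0.04],[0,0,0],0.0918],[[0,0,0.04],[0,0,0],0.0918],[[0,0,0.025],[0,0,0],0.0918],[[0,0,0.0095],[0,0,0],0.0918],[[0,0,0],[0,0,0],0.0918],[[0,0,0],[0,0,0],0.0918]]'
python3 -m pendant '[[[0,0,0],[0,0,0],0.05],[[0,0,0],[0,0,0],0.05],[[0,0,0],[0,0,0],0.05],[[0,0,0],[0,0,0],0.05],[[0,0,0],[0,0,0],0.05],[[0,0,0],[0,0,0],0.05]]' 50
python3 - <<'E'
from h import *
goto([.485,.0873,.113],54.5); print(arm.observe()['ft_torque'])
E
```

```text
clock: 12.6
position: [0.4861, 0.0868, 0.1143]
ee_rot: [2.792, 1.439, 0.003]
force: [0.3, 0.5, 0.4]
width: 1.001
clock: 13.35
position: [0.4854, 0.0865, 0.1133]
ee_rot: [2.793, 1.439, 0.0]
force: [-1.0, 0.6, 2.5]
width: 0.627
clock 13.35 pos [0.4854 0.0865 0.1133] yaw 54.52 F [-1.   0.6  2.5] w mm 57.55
shift now axes mm [ 0.4 -0.8  0.3] turn deg [ 0.01 -0.    0.02]
shift after turn mm [ 0.4 -0.8  0.3]
[-0.04914287  0.1442741   0.00090663]
```

```bash
python3 -m pendant '[[[0,0,0],[0,0,-6],0.05],[[0,0,0],[0,0,-6],0.05],[[0,0,0],[0,0,-6],0.05],[[0,0,0],[0,0,-6],0.05],[[0,0,0],[0,0,-6],0.05],[[0,0,0],[0,0,0],0.05]]' 50
python3 - <<'E'
from h import *
goto([.485,.0873,.113],54.5); print(arm.observe()['ft_torque'])
c,im,d=grab('side','si6.png')
a=cv2.resize(im[190:290,260:370],None,fx=5,fy=5,interpolation=cv2.INTER_CUBIC); cv2.imwrite('pics/si6c.png',a[:,:,::-1])
c,im,d=grab('wrist','wr6.png')
E
```

```text
clock: 14.1
position: [0.4853, 0.0861, 0.1133]
ee_rot: [2.327, 2.111, -0.0]
force: [-2.3, -1.2, 4.0]
width: 0.619
clock 14.1 pos [0.4853 0.0861 0.1133] yaw 84.44 F [-2.3 -1.2  4. ] w mm 56.86
shift now axes mm [ 1.1 -0.4  0.3] turn deg [-0.000e+00  2.000e-02  2.994e+01]
shift after turn mm [ 0.8 -0.9  0.3]
[-0.39197132  0.26541576 -0.20165366]
```

View pics/si6c.png

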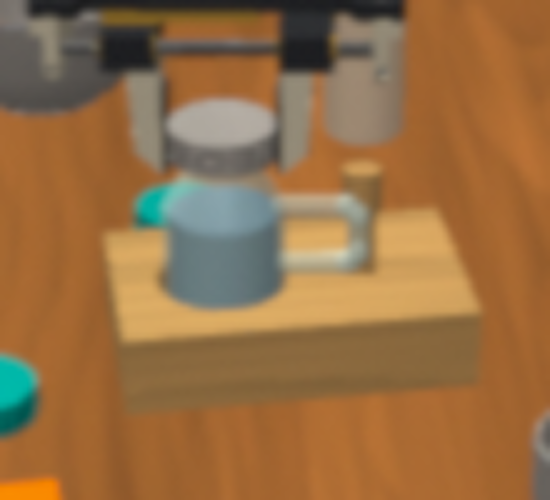

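View pics/wr6.png

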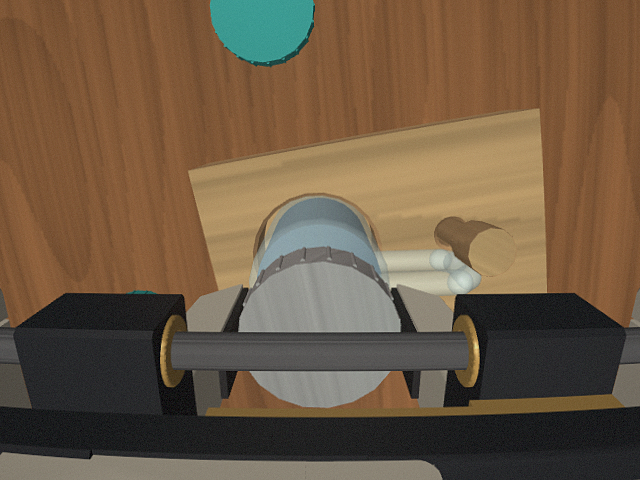

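The handle has come up against the pin: in the wrist view the handle end is at (462,280), right against the shank. I'll work out how far the jar itself turned, so I know the thread angle.

Run:
```python
from h import *
z=np.load('/tmp/wr4.npz'); c4=list(cam('wrist')); c4[2]=z['T']
c6=cam('wrist')
# handle top outer bend centreline: outer radius 72, top z ~ .094 world surface
J=np.array([.485,.0873])
ph=np.degrees(np.arctan2(.0935-J[1],.5607-J[0])); print('hole az',ph)
for a in np.arange(-32,6,4): 
    r=np.radians(ph+a); p=[J[0]+.072*np.cos(r),J[1]+.072*np.sin(r)]
    print(a,proj(c4,np.array([*p,.088])).round(0),proj(c6,np.array([*p,.088])).round(0))
```

```text
hole az 4.682202303884127
-32 [297. 172.] [455. 336.]
-28 [301. 166.] [459. 327.]
-24 [304. 159.] [463. 318.]
-20 [307. 152.] [466. 308.]
-16 [309. 145.] [468. 299.]
-12 [310. 138.] [470. 289.]
-8 [312. 131.] [471. 279.]
-4 [312. 123.] [472. 269.]
0 [313. 115.] [471. 258.]
4 [312. 108.] [470. 248.]
```

```bash
python3 -m pendant '[[[0,0,0],[0,0,-6],0.05],[[0,0,0],[0,0,-6],0.05],[[0,0,0],[0,0,-6],0.05],[[0,0,0],[0,0,-6],0.05],[[0,0,0],[0,0,0],0.05]]' 50
python3 - <<'E'
from h import *
goto([.485,.0873,.113],54.5); print(arm.observe()['ft_torque'])
E
```

```text
clock: 14.82
position: [0.4853, 0.0862, 0.1133]
ee_rot: [1.836, 2.549, -0.001]
force: [-1.6, -2.9, 5.5]
width: 0.627
clock 14.825 pos [0.4853 0.0862 0.1133] yaw 108.45 F [-1.6 -2.9  5.5] w mm 57.6
shift now axes mm [1.2 0.1 0.3] turn deg [-0.000e+00  3.000e-02  5.395e+01]
shift after turn mm [ 0.7 -0.9  0.3]
[-0.50588416  0.22632568 -0.23303089]
```

```bash
python3 -m pendant '[[[0,0,0],[0,0,-6],0.05],[[0,0,0],[0,0,-6],0.05],[[0,0,0],[0,0,-6],0.05],[[0,0,0],[0,0,0],0.05],[[0,0,0],[0,0,0],0.05]]' 50
python3 - <<'E'
from h import *
goto([.485,.0873,.113],54.5); print(arm.observe()['ft_torque'],arm.observe()['joints'][-1])
c,im,d=grab('wrist','wr7.png')
c,im,d=grab('side','si7.png')
a=cv2.resize(im[190:290,260:370],None,fx=5,fy=5,interpolation=cv2.INTER_CUBIC); cv2.imwrite('pics/si7c.png',a[:,:,::-1])
E
```

```text
clock: 15.45
position: [0.4852, 0.0862, 0.1133]
ee_rot: [1.417, 2.804, -0.001]
force: [-1.6, -2.9, 6.4]
width: 0.62
clock 15.45 pos [0.4852 0.0862 0.1133] yaw 126.38 F [-1.6 -2.9  6.4] w mm 56.93
shift now axes mm [1.  0.5 0.3] turn deg [-1.000e-02  4.000e-02  7.188e+01]
shift after turn mm [ 0.8 -0.8  0.3]
[-0.42417253  0.22270557 -0.12629579] -0.044727248485669426
```

View pics/wr7.png

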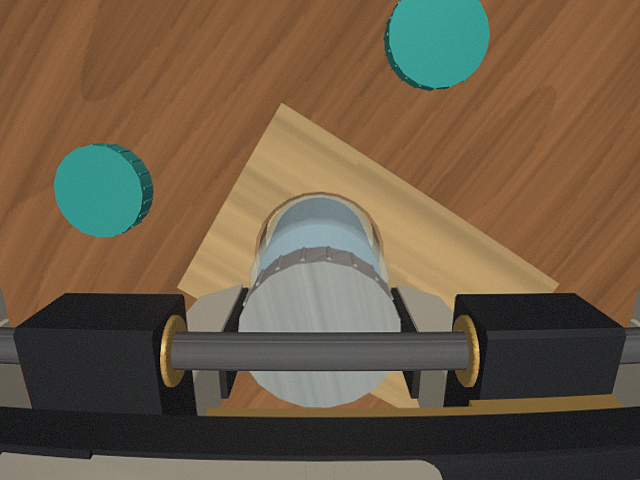

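View pics/si7c.png

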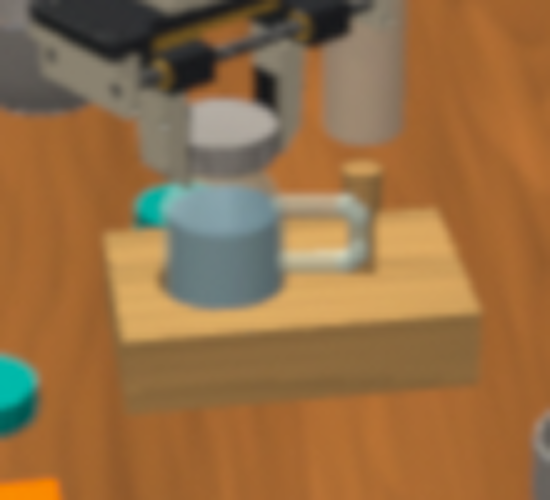

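Run:
```python
import cv2,numpy as np
a=cv2.imread('pics/wr6.png');b=cv2.imread('pics/wr7.png')
x=cv2.resize(a[235:335,230:410],None,fx=4,fy=3);y=cv2.resize(b[235:335,230:410],None,fx=4,fy=3)
cv2.imwrite('pics/cmp.png',np.vstack([x,y])[:600])
```

View pics/cmp.png

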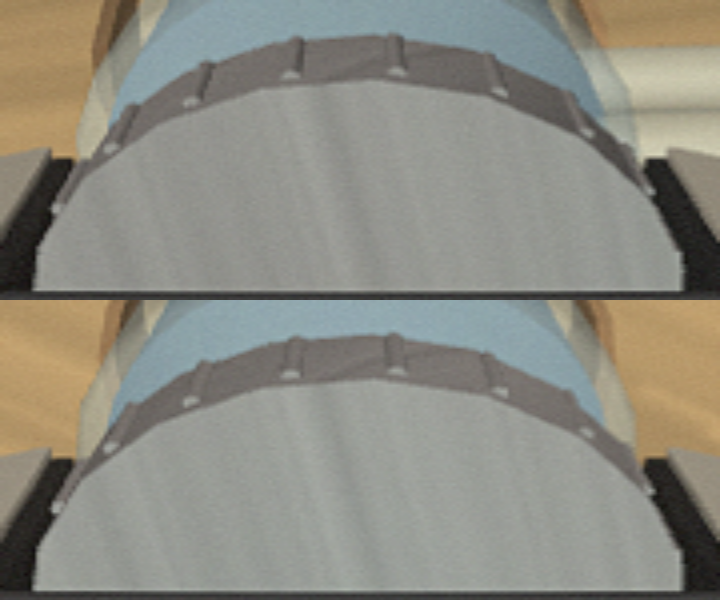

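The ribs sit in the same place relative to the fingers in both pictures, so the cap hasn't slipped and the thread is at about 1.03 rad. I'll turn a little further, then test with a small lift.

```bash
python3 -m pendant '[[[0,0,0],[0,0,-4],0.05],[[0,0,0],[0,0,0],0.05],[[0,0,0],[0,0,0],0.05]]' 50
python3 -c "
from cell import arm; s=arm.observe(); print(s['force'],s['ft_torque'])"
python3 -m pendant '[[[0,0,-0.002],[0,0,0],0.05],[[0,0,-0.002],[0,0,0],0.05],[[0,0,0],[0,0,0],0.05]]' 50
python3 - <<'E'
from h import *
goto([.485,.0873,.13],54.5)
c,im,d=grab('side','si8.png')
a=cv2.resize(im[190:290,260:370],None,fx=5,fy=5,interpolation=cv2.INTER_CUBIC); cv2.imwrite('pics/si8c.png',a[:,:,::-1])
E
```

```text
clock: 15.92
position: [0.4852, 0.0862, 0.1133]
ee_rot: [1.318, 2.852, -0.001]
force: [-1.5, -3.0, 6.0]
width: 0.627
[-1.54945736 -2.97822063  6.02446962] [-0.51058053  0.27048528 -0.26232665]
clock: 16.3
position: [0.4855, 0.0868, 0.1175]
ee_rot: [1.315, 2.853, 0.001]
force: [-0.1, -0.5, 1.4]
width: 0.625
clock 16.3 pos [0.4855 0.0868 0.1175] yaw 130.52 F [-0.1 -0.5  1.4] w mm 57.4
shift now axes mm [  0.7  -0.  -12.5] turn deg [ 3.000e-02 -2.000e-02  7.602e+01]
shift after turn mm [  0.1  -0.7 -12.5]
```

View pics/si8c.png

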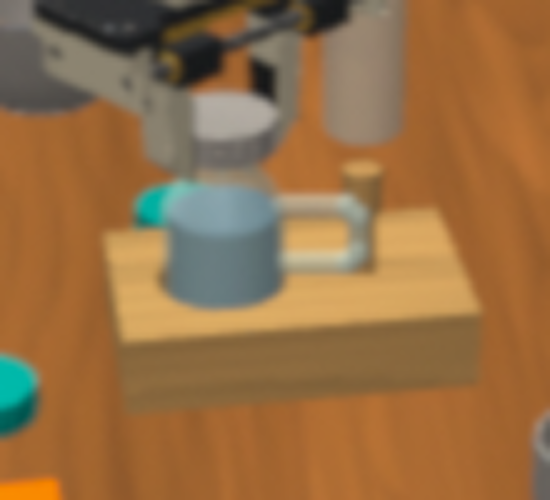

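The cap is up 4 mm, the jar has stayed down, and there is no downward load, so the threads have let go. I'll lift to 20 mm clear of the rim.

```bash
python3 -m pendant '[[[0,0,-0.006],[0,0,0],0.05],[[0,0,-0.006],[0,0,0],0.05],[[0,0,-0.007],[0,0,0],0.05],[[0,0,-0.007],[0,0,0],0.05],[[0,0,-0.005],[0,0,0],0.05],[[0,0,0],[0,0,0],0.05],[[0,0,0],[0,0,0],0.05],[[0,0,0],[0,0,0],0.05]]' 50
python3 - <<'E'
from h import *
goto([.485,.0873,.1483],130.5)
c,im,d=grab('side','si9.png')
a=cv2.resize(im[190:290,260:370],None,fx=5,fy=5,interpolation=cv2.INTER_CUBIC); cv2.imwrite('pics/si9c.png',a[:,:,::-1])
V,U=np.mgrid[:480,:640]; P=w(c,U,V,d)
m=(d>0)&(U>285)&(U<325)&(V>200)&(V<250)&(np.hypot(P[...,0]-.485,P[...,1]-.087)<.034)
for v in range(200,252,2):
    k=m&(V==v)
    if k.sum(): print(v,k.sum(),P[k].mean(0).round(3),im[k].mean(0).round(0))
c,im,d=grab('top','top9.png')
E
```

```text
clock: 17.35
position: [0.4852, 0.0864, 0.148]
ee_rot: [-1.315, -2.853, 0.0]
force: [-0.9, -0.1, -0.1]
width: 0.623
clock 17.35 pos [0.4852 0.0864 0.148 ] yaw 130.52 F [-0.9 -0.1 -0.1] w mm 57.18
shift now axes mm [ 0.8  0.4 -0.3] turn deg [-0.02 -0.01  0.02]
shift after turn mm [ 0.8  0.4 -0.3]
202 18 [0.492 0.087 0.172] [170. 163. 154.]
204 19 [0.491 0.074 0.172] [160. 153. 144.]
206 19 [0.493 0.067 0.17 ] [136. 129. 121.]
208 17 [0.491 0.064 0.166] [107. 100.  93.]
210 16 [0.488 0.06  0.162] [106.  99.  92.]
212 11 [0.486 0.059 0.157] [124. 114. 102.]
214 15 [0.485 0.091 0.136] [177. 171. 150.]
216 18 [0.484 0.082 0.134] [185. 176. 151.]
218 17 [0.484 0.071 0.134] [174. 165. 143.]
220 16 [0.48  0.069 0.129] [153. 146. 126.]
222 14 [0.483 0.069 0.123] [148. 135. 112.]
224 17 [0.484 0.071 0.116] [150. 132. 107.]
226 19 [0.484 0.071 0.111] [148. 146. 127.]
228 23 [0.484 0.072 0.104] [128. 158. 155.]
230 25 [0.484 0.068 0.101] [128. 158. 161.]
232 25 [0.484 0.064 0.096] [124. 154. 158.]
234 18 [0.49  0.061 0.092] [124. 146. 150.]
236 14 [0.487 0.061 0.086] [115. 132. 133.]
238 16 [0.484 0.063 0.079] [114. 123. 117.]
240 11 [0.496 0.065 0.072] [122. 128. 119.]
242 16 [0.486 0.061 0.068] [103. 119. 120.]
244 12 [0.49  0.063 0.061] [ 99. 114. 114.]
246 12 [0.495 0.063 0.055] [ 99. 113. 112.]
248 9 [0.48  0.063 0.049] [112. 120. 115.]
```

View pics/si9c.png

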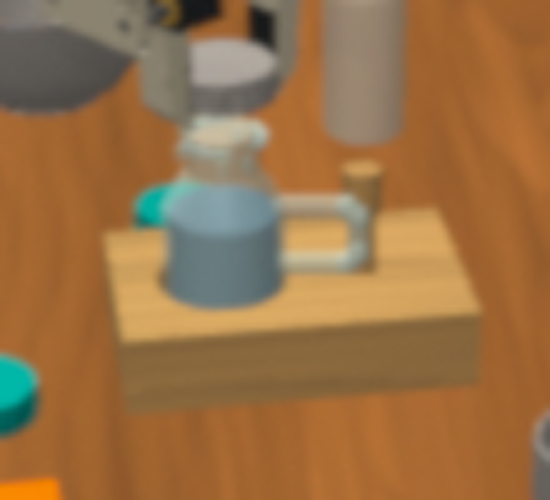

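View pics/top9.png

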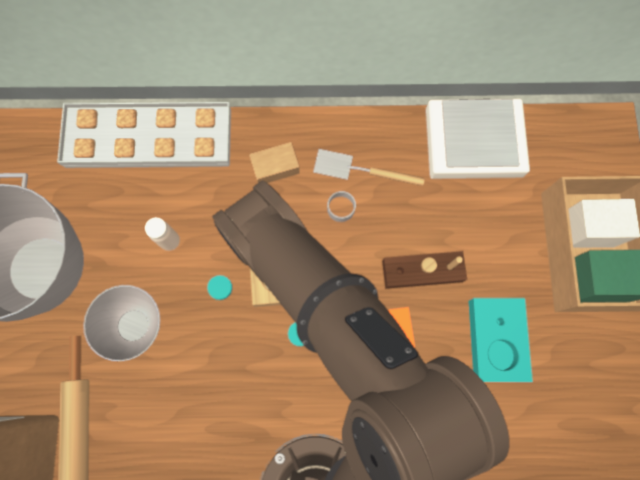

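The cap's lower edge is at about 0.155 m and the jar's rim at about 0.135 m, so the gap is about 20 mm. The cap is level, the jar is down in its nest against the pin, and the other things haven't moved. I'm handing in.

```bash
python3 -c "
from cell import arm; print(arm.sign_off())"
```

```text
the job is handed in; nothing more can be done
None
```

The job is done and handed in at about 17.5 s on the clock, well inside the 58 s limit. The jar is open and the gripper is holding the cap level, about 20 mm above the mouth.

- **Pin:** I moved it from the rack to the board's small hole. Its head top measured 0.102 m, which is where it should be when fully seated, and I felt it touch the bottom at about 11 N.
- **Unscrewing:** I turned the cap about 76° counter-clockwise at 50 N grip. The handle came up against the pin, and the ribs showed no slip in the fingers up to 72°. I estimate the thread at about 1.1 rad; this comes from the wrist turn minus the handle's travel, as I had no direct reading.
- **Lifting:** A 4 mm test lift showed no downward load and the jar stayed in its nest, so I lifted the rest of the way. At the end the cap's lower edge was at about 0.155 m and the jar's rim at about 0.135 m.
- **Other things:** The tools and kitchen things looked unmoved in the last side and top pictures. No check failed or disagreed.

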